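# Gauge the tenon, then lift the turned spindle out of its vees and hold it level

## Robot

A 6-joint arm with a two-finger parallel gripper is mounted at the origin on a cart in front of the work surface, level with it; the furniture and walls round the work are solid. World frame = base frame: x ahead of the robot, y to its left, z up, the work surface at z = 0. Lengths are in m, angles in rad, forces in N, time in s.
With the tool pointing down it reaches from about 0.3 to 0.775 m from the base axis. Payload 14.6 kg.
Tool frame: the origin (TCP) lies midway between the tips of the shut fingers; the grasp point (between the pads) lies 19 mm behind it (grasp_offset is the distance from the TCP to the grasp point, in m); z points along the fingers, y is the line along which they close (so a half turn about z gives the same grasp; the last joint's range is limited). The gripper opens to 85 mm and grips with 20 to 120 N. Pads are 22 mm wide; open, the fingers measure 114 mm over their backs; the gripper's body (76 mm by 85 mm) begins 54 mm behind the grasp point. The pads swing forward as they close: fully open they stand 13 mm farther back than shut.
Start: joints at [1.206, 0.3, 1.521, -0, 1.321, -0.067], TCP at [0.161, 0.526, 0.199] pointing down, gripper open.
Joint ranges: [-3.03, 3.03], [-0.79, 2.21], [0.23, 2.52], [-1.04, 4.18], [0, 3.07], [-2.55, 2.55]. Speed limits (rad/s): [2.22, 2.22, 2.57, 3.14, 3.14, 3.14].

## Interface

Orientations are given as a 3x3 rotation matrix whose columns are the frame's x, y, z axes.
In Python, from workcell import * gives the robot as it stands.
- The arm moves only by the tool jog_arm, never from a script. Its arguments are lists of equal length, an entry for each row: "jaw": the closure in counts, from 0 (fully open) to 255 (shut); "travel": the shift along the tool's x, y, z in m, a list of three; "spin": the turn about the tool's z in rad. In form: {"jaw": [jaw, ...], "travel": [[tx, ty, tz], ...], "spin": [spin, ...]}. A call has 1 to 10 rows; each row shifts and turns the commanded pose from where the row before left it, along the tool's axes as they then stand; what a row does not reach is not made up. A row lasts 1/10 s, in which the tool goes at most 50 mm and 8.59 degrees, less where a joint would pass 70% of its speed; a pose out of reach is approached as far as the arm can. A call is refused whole if a number of a shift passes 0.05 or a number of a turn 0.15, either way. A call with a gripper value outside its range is refused whole. The fingers move at their own pace and stop on an object; "squeeze" is the grip in N (left out, the last holds). Time passes only in rows, so rows that do not move let the fingers close. It gives the time, the measured TCP pose, the force, the opening and the grip force at its end, in the units of the state.
- get_state(): the state, without advancing time (a new reading comes with each control period).
- camera(name): name is "side" or "top"; returns a dict with "img" (400x640x3 uint8, red, green, blue), "fx", "fy", "cx", "cy" (pixels), "extrinsics" (4x4, takes a point from camera to world coordinates). Camera axes: x right, y down, z forward; pixel columns grow to the right and rows downward; lengths in m; the calibration is good to about 2 mm. A picture is of the moment at which its call begins. There is no depth.
- sign_off(): hands the job in; it is judged then, once.
Trained networks look in the newest picture that a camera, given by its name, has taken for a name from the list of things; names that differ only in an ending like _2 or _b are one class to them, and where a whole thing is asked for, a point or a joint stands for the part that bears it (a point fixed in the world has none). Each returns a list of dicts, best first, with "conf" (0 to 1); they miss things now and then, are a little off and sometimes report something else, mostly with a low value. They report only what shows in the picture. A call takes as long as a camera call.
- find_in(camera, name): "xy" ([column, row] as shares, 0 to 1, of the picture: columns of its width, rows of its height, amid what is visible of it).
- pinpoint(camera, name): "xy" ([column, row] as shares, 0 to 1, of the picture: columns of its width, rows of its height: a listed point, or the origin of a listed thing).
The state is a dict: "time": time; "joint_pos": joint angles; "qvel": joint speeds; "effort": joint torques, N m; "tcp_pos": TCP position; "eef_rot": TCP orientation; "wrist_force": force on the tool from outside, world axes, zero at the start; "ft_torque": the same for the moment, N m; "opening": finger opening in m; "gripper_force": force on a finger pad.
Only numpy, scipy, OpenCV 4.12 (cv2) and the standard library are available. Lean on these libraries where they do the work, as an engineer would, in place of code of your own. Each camera call takes 0.05 s, during which the arm holds its last target. There are 200 camera calls.

## Task

Check the tenon of the turned wooden spindle that lies in the two vee blocks: slide the gauge head (the one with the black handle) down its column until the sprung foot rests gently on the tenon and is pushed in about 5 mm (the dial hand then points straight down), pause a moment for the reading, and slide the head right back up. Then lift the spindle out of the vees, draw it out from under the gauge without knocking anything, and hold it out for me level and still, at least 12 cm higher than it lay and touching nothing but your gripper. Finish while holding it; leave the things around alone.

Things in the scene. Friction and masses are not known exactly. Their poses are not given: they have to be found in the camera images.
- cradle: Inspection cradle, screwed down, never moves: plywood board 110 x 400 x 18 mm with two wooden vee blocks and a gauge column. Origin at bench level midway between the vees; y along the spindle toward the gauge end, z up, x away from the robot at yaw 0. Seated in the vees, the spindle's axis is at x = 0, 85 mm above the bench.
- vee (a point): Middle of the top of the vee block under the gauge, at cradle y = +125 mm, 81 mm above the bench; the other, alike, is at y = -125. Each block is 22 mm thick along y and 72 mm wide; the vee is 90 degrees, 28 mm wide at the top. The spindle must rise 9 mm to leave the vees sideways, 25 mm for its vase to pass over the far block.
- column_top (a point): Top of the round steel gauge column, 20 mm diameter, at cradle x = 0, y = +200 mm, 238 mm above the bench (the top of the dial gauge beside it is 255 mm up), 40 mm or more beyond the spindle's end.
- spindle: Turned light wooden spindle, 300 mm long, 0.18 to 0.33 kg, loose. Origin on its axis at the balance point; own y is the long axis, toward the gauge end; it may roll about y. Along own y in mm: tenon +160 to +110; bead, 41 mm diameter, to +96; plain shaft, 32 mm diameter, to -30 (take it at 0); vase, up to 57 mm diameter, and bead to -90; tenon to -140.
- tenon (a point): On the axis in the middle of the gauge-end tenon of the spindle (26 mm diameter, 50 mm long), 135 mm along own +y from the spindle's origin. It lies in the vee under the gauge foot, up to 8 mm along from the vee's middle.
- gauge_head (a joint): How far the gauge head is slid down its column, m: 0 right up, 0.075 at the bottom. It starts 0 to 20 mm down, is stiff and stays where it is left (about 4 N to push down, 9 N to raise). When the foot rests on the seated tenon and is pushed in by p, it reads 0.055 + p.
- gauge_foot (a joint): How far the sprung foot of the dial gauge is pushed up into the gauge, m: 0 hanging free, 0.012 at its stop. The spring presses with about 1 N at first, 1.5 N at 5 mm. The dial hand points straight up at 0 and makes one full clockwise turn (seen from the robot) in 10 mm.
- gauge_handle (a point): Middle of the head's black handle, a round bar 17 mm diameter, 54 mm long, lying along the cradle's x and sticking out toward the robot; at cradle x = -75, y = +200 mm, 180 mm above the bench when the head is right up; moves with the head; axes as the cradle's. Pinch it from above, fingers closing along the cradle's y.
- foot_face (a point): Centre of the underside of the gauge foot, a steel disc 16 mm diameter at cradle x = 0, y = +125 mm; head up, it is 153 mm above the bench, 55 mm over the tenon. Arm and 54 mm dial above it span cradle y = +98 to +220, so straight up the spindle strikes the foot: first draw it aside (lifted 30 mm, 75 mm or more along cradle -y).
- screw_jar: Bystander: jar of brass screws with a gold lid, 58 mm diameter, 92 mm tall, origin under its centre. Leave alone.
- dividers: Bystander: steel dividers lying flat, 63 x 198 x 9 mm, origin under the centre. Leave alone.
- walnut_block: Bystander: dark walnut block, 40 x 60 x 40 mm, origin under its centre. Leave alone.

How it is judged:
On the way, in this order (a step that is already met when the one before it is completed fails the run):
1. the gauge foot rests on the tenon, pushed in 5 mm give or take 2.5 mm, for a moment, the spindle still in its vees (value of joint gauge_foot between 0.0025 and 0.0075 m and contact force between gauge_foot_c0 and spindle above 0.3 N and height (world z) of spindle below 0.088 m), for 0.3 s.
2. the head is back up, the spindle still in its vees (value of joint gauge_head below 0.012 m and height (world z) of spindle below 0.088 m), for 0.1 s.
At the end, for the whole second after the job is handed in: The spindle is in the gripper's fingers, its balance point at least 110 mm higher than it lay (above z = 0.195), its axis level within 4 degrees (0.07 rad), still (under 20 mm/s and 0.1 rad/s), touching neither the cradle nor the gauge, and the gauge head is up to within 12 mm of the top (height (world z) of spindle above 0.195 m and angle between spindle's own y axis and vertical between 1.5008 and 1.6408 rad and linear speed of spindle below 0.02 m/s and angular speed of spindle below 0.1 rad/s and contact force between spindle and the fingers above 1 N and contact force between spindle and cradle below 0.1 N and value of joint gauge_head below 0.012 m); the arm keeps its last pose, push and grip.
It fails at once if the gauge foot presses on the spindle with more than 12 N (contact force between gauge_foot_c0 and spindle above 12 N).
It fails at once if the lifted spindle is knocked against the gauge or the cradle (over 5 N) (height (world z) of spindle above 0.1 m and contact force between spindle and cradle above 5 N).
It fails at once if screw jar disturbed (moved over 20 mm) (distance of screw_jar from where it was at the start of the episode above 0.02 m).
It fails at once if dividers disturbed (moved over 20 mm) (distance of dividers from where it was at the start of the episode above 0.02 m).
It fails at once if walnut block disturbed (moved over 20 mm) (distance of walnut_block from where it was at the start of the episode above 0.02 m).
It also fails if it takes over 61 s, if anything falls off the work surface, if the arm or the gripper's body presses on something with over 40 N, if the wrist force passes 120 N, or if a joint passes its speed limit or range.

## Working session

There is one attempt and no reset: what is moved stays moved. The work goes in short steps, Python scripts to look and compute and a tool call to move; the robot and the scene stay as the last step left them, time stands still between calls to the robot, and variables do not carry over. Pictures are saved under pics/ and viewed, at most 11 in all, crops included, and the job is handed in when it is done.

Besides the shell and the picture viewer there is one more tool, called after "Call:" in YAML: its name, and indented under it one key for each argument. jog_arm: Moves the arm, as the interface text tells. Its arguments: {"type":"object","properties":{"jaw":{"type":"array","items":{"type":"number"}},"travel":{"type":"array","items":{"type":"array","items":{"type":"number"}}},"spin":{"type":"array","items":{"type":"number"}},"squeeze":{"type":"number"}},"required":["jaw","travel","spin"]}

```bash
mkdir -p pics; cat > h.py <<'E'
from workcell import *
import numpy as np, cv2
from scipy.optimize import least_squares
def snap(n,f=None):
    c=camera(n)
    if f: cv2.imwrite('pics/'+f,c['img'][:,:,::-1])
    return c
def ray(c,xy):
    u,v=xy[0]*640,xy[1]*400
    d=c['extrinsics'][:3,:3]@np.array([(u-c['cx'])/c['fx'],(v-c['cy'])/c['fy'],1]); return c['extrinsics'][:3,3],d/np.linalg.norm(d)
def proj(c,p):
    q=np.linalg.inv(c['extrinsics'])@np.append(p,1); return np.array([c['fx']*q[0]/q[2]+c['cx'],c['fy']*q[1]/q[2]+c['cy']])
def tri(rs):
    A=sum(np.eye(3)-np.outer(d,d) for o,d in rs); b=sum((np.eye(3)-np.outer(d,d))@o for o,d in rs); return np.linalg.solve(A,b)
E
python3 - <<'E'
from h import *
np.set_printoptions(precision=4,suppress=True)
cs={n:snap(n,n+'0.png') for n in('side','top')}
s=get_state();print(s['tcp_pos'],s['eef_rot'],s['time'],s['opening'])
for n in cs: print(n,cs[n]['extrinsics'],cs[n]['fx'])
for name in ['cradle','vee','column_top','spindle','tenon','gauge_handle','foot_face','screw_jar','dividers','walnut_block']:
    r={}
    for n in cs:
        l=pinpoint(n,name)
        print(name,n,[(round(d['conf'],2),np.round(np.array(d['xy'])*[640,400],1)) for d in l[:2]])
        if l: r[n]=ray(cs[n],l[0]['xy'])
    if len(r)==2: print('   tri',tri(list(r.values())))
E
```

```text
[0.1613 0.5255 0.1983] [[-0.956   0.2934 -0.0004]
 [ 0.2934  0.956  -0.001 ]
 [ 0.0001 -0.0011 -1.    ]] 0.1 0.08575818283996324
side [[ 0.9945  0.0835 -0.063   0.6342]
 [ 0.1026 -0.6597  0.7445 -0.9505]
 [ 0.0206 -0.7469 -0.6646  0.9884]
 [ 0.      0.      0.      1.    ]] 418.6013827531924
top [[ 0.0068 -0.9863  0.1646  0.4015]
 [-1.     -0.0079 -0.0061 -0.0064]
 [ 0.0073 -0.1646 -0.9863  1.2233]
 [ 0.      0.      0.      1.    ]] 390.72397623072135
cradle side [(0.82, array([328.2, 216.8]))]
cradle top [(0.94, array([286.8, 214.6]))]
   tri [ 0.5709  0.1031 -0.0082]
vee side [(0.6, array([325.9, 173.8]))]
vee top [(0.97, array([242., 217.]))]
   tri [0.5492 0.226  0.0837]
column_top side [(0.66, array([322.3, 127.8]))]
column_top top [(0.88, array([202.1, 217.4]))]
   tri [0.5273 0.2986 0.226 ]
spindle side [(0.93, array([331.9, 196.5]))]
spindle top [(0.86, array([285.2, 208.4])), (0.59, array([354.5, 154.7]))]
   tri [0.5782 0.1002 0.0872]
tenon side [(0.7, array([325.8, 173.6])), (0.35, array([326.8, 125.1]))]
tenon top [(0.85, array([241.4, 218. ]))]
   tri [0.5476 0.2281 0.0825]
gauge_handle side [(0.71, array([301.9, 146.3]))]
gauge_handle top [(0.89, array([214.9, 249.5]))]
   tri [0.4534 0.2823 0.1531]
foot_face side []
foot_face top []
screw_jar side [(0.6, array([236.3, 311.8]))]
screw_jar top [(0.68, array([242. , 219.8])), (0.6, array([417.4, 285. ]))]
   tri [ 0.4117  0.1389 -0.3826]
dividers side [(0.54, array([276.9, 206.5]))]
dividers top [(0.85, array([278.7, 274.2])), (0.2, array([418.3, 286.1]))]
   tri [0.386  0.1233 0.0005]
walnut_block side [(0.77, array([384.1, 269.6]))]
walnut_block top [(0.82, array([353., 155.]))]
   tri [ 0.7653 -0.109  -0.0071]
```

```bash
cat > fit.py <<'E'
from h import *
np.set_printoptions(precision=4,suppress=True)
# cradle-frame points
P={'cradle':(0,0,0),'vee':(0,.125,.081),'column_top':(0,.2,.238)}
def fit(cs):
    obs=[]
    for n in cs:
        for k in list(P)+['gauge_handle','tenon','spindle']:
            l=pinpoint(n,k)
            if l and l[0]['conf']>.4: obs.append((n,k,np.array(l[0]['xy'])*[640,400]))
    def pts(k,v):
        x,y,a,h,sy=v
        p=P.get(k) or {'gauge_handle':(-.075,.2,.18-h),'tenon':(0,.135+sy,.085),'spindle':(0,sy,.085)}[k]
        c,s=np.cos(a),np.sin(a); return np.array([x+c*p[0]-s*p[1],y+s*p[0]+c*p[1],p[2]])
    f=lambda v:np.concatenate([proj(cs[n],pts(k,v))-o for n,k,o in obs])
    r=least_squares(f,[.57,.1,.1,.01,-.01],loss='soft_l1',x_scale=[.1,.1,.1,.01,.01])
    return r.x,pts,[(n,k,q) for (n,k,o),q in zip(obs,f(r.x).reshape(-1,2))]
E
python3 - <<'E'
from fit import *
cs={n:snap(n) for n in('side','top')}
v,pts,res=fit(cs);print(v)
for r in res:print(*r)
for k in ['gauge_handle','tenon','spindle','column_top']:print(k,pts(k,v))
for n in cs:
    im=cs[n]['img'][:,:,::-1].copy()
    for k in ['gauge_handle','tenon','spindle','column_top','cradle']:
        cv2.circle(im,tuple(int(t) for t in proj(cs[n],pts(k,v)).round()),2,(0,0,255),-1)
    im=im[80:330,130:470]; cv2.imwrite(f'pics/{n}1.png',cv2.resize(im,None,fx=2.3,fy=2.3))
E
```

```text
[0.5717 0.0946 0.1966 0.0176 0.0007]
side cradle [-1.2391  1.6717]
side vee [2.8318 2.0371]
side column_top [-1.5933  0.4391]
side gauge_handle [1.1685 0.3031]
side tenon [3.7091 0.2895]
side spindle [3.2092 1.905 ]
top cradle [-0.0612  0.6016]
top vee [0.8648 1.0922]
top column_top [-0.3811  1.7948]
top gauge_handle [-1.5565  0.6273]
top tenon [-2.2457 -1.6813]
top spindle [-0.1024 -0.1108]
gauge_handle [0.459  0.2761 0.1624]
tenon [0.5452 0.2277 0.085 ]
spindle [0.5715 0.0953 0.085 ]
column_top [0.5326 0.2907 0.238 ]
```

View pics/side1.png

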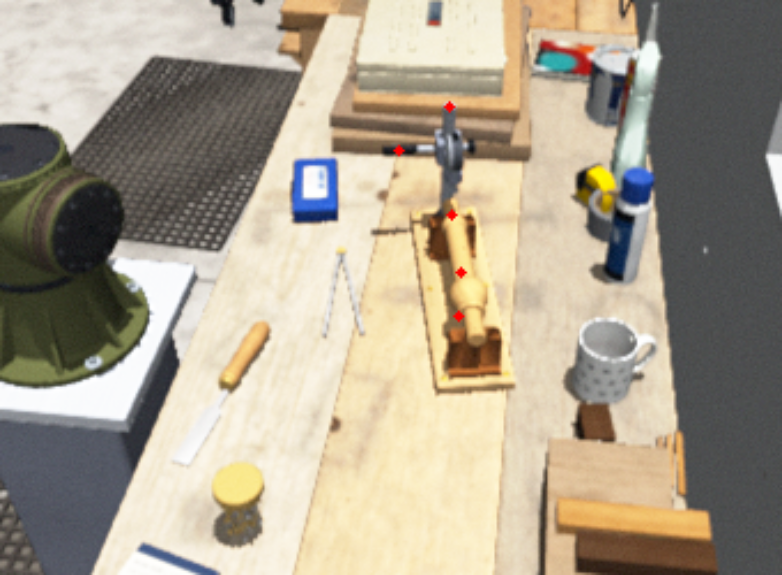

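View pics/top1.png

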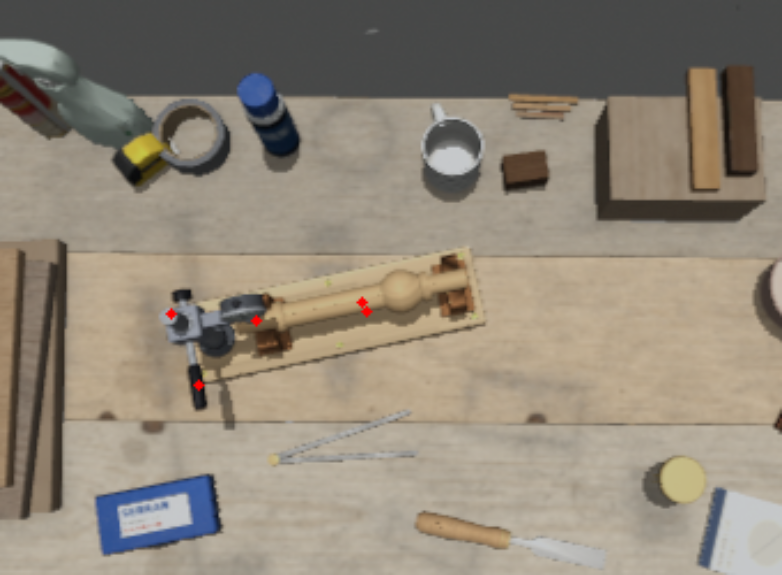

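The pictures show the cradle in mid-bench with its gauge end to the left. The handle is near pixel (301,146) in side and (215,248) in top. The fit agrees to within about 2 px: yaw ≈ 0.2 and the head ≈ 17 mm down. I'll approach the handle now.

Call:
jog_arm:
  jaw: [0,0,0,0,0,0,0,0]
  travel:
    - [-0.0145,-0.0217,-0.006]
    - [-0.0145,-0.0217,-0.006]
    - [-0.0145,-0.0217,-0.006]
    - [-0.0145,-0.0217,-0.006]
    - [-0.0145,-0.0217,-0.006]
    - [-0.0145,-0.0217,-0.006]
    - [-0.0145,-0.0217,-0.006]
    - [-0.0145,-0.0217,-0.006]
  spin: [0,0,0,0,0,0,0,0]

```text
time: 2.6
tcp_pos: [0.2215, 0.3248, 0.2471]
eef_rot: [[-0.956, 0.293, 0.0], [0.293, 0.956, 0.0], [-0.0, 0.0, -1.0]]
wrist_force: [1.5, 0.2, 0.1]
opening: 0.0855
gripper_force: 0.0
```

Call:
jog_arm:
  jaw: [0,0,0,0,0,0,0]
  travel:
    - [0,0,0]
    - [0,0,0]
    - [0,0,0]
    - [0,0,0]
    - [0,0,0]
    - [0,0,0]
    - [0,0,0]
  spin: [-0.1,-0.1,-0.1,-0.1,-0.095,0,0]

```text
time: 3.3
tcp_pos: [0.2213, 0.3258, 0.2468]
eef_rot: [[-0.981, -0.193, 0.0], [-0.193, 0.981, 0.0], [-0.0, 0.0, -1.0]]
wrist_force: [-0.1, -0.2, 1.0]
opening: 0.0856
gripper_force: 0.0
```

```bash
cat > togo.py <<'E'
from h import *
import sys
np.set_printoptions(precision=4,suppress=True)
def togo(target,yaw=None):
    s=get_state();R=s['eef_rot'];d=R.T@(np.array(target)-s['tcp_pos'])
    a=np.arctan2(R[1,1],R[0,1]); print('tcp',s['tcp_pos'],'togo tool',d,'yaw y-axis',a-np.pi/2,'F',s['wrist_force'],'t',s['time'],'op',s['opening'],s['gripper_force'])
    print('j',s['joint_pos'],'zaxis',R[:,2])
E
python3 -c "
from togo import *
togo([.455,.275,.245])"
```

```text
tcp [0.2213 0.3258 0.2468] togo tool [-0.2194 -0.095   0.0019] yaw y-axis 0.19435568313214824 F [-0.1207 -0.1872  1.0207] t 3.3 op 0.08561750513591815 0.0
j [ 0.881  -0.0971  1.8454  0.      1.3932 -0.8842] zaxis [ 0.0001  0.0001 -1.    ]
```

Call:
jog_arm:
  jaw: [0,0,0,0,0,0,0,0,0,0]
  travel:
    - [-0.027,-0.012,0]
    - [-0.027,-0.012,0]
    - [-0.027,-0.012,0]
    - [-0.027,-0.012,0]
    - [-0.027,-0.012,0]
    - [-0.027,-0.012,0]
    - [-0.027,-0.012,0]
    - [-0.027,-0.012,0]
    - [0,0,0]
    - [0,0,0]
  spin: [0,0,0,0,0,0,0,0,0,0]

```text
time: 4.3
tcp_pos: [0.452, 0.2738, 0.2464]
eef_rot: [[-0.981, -0.193, -0.001], [-0.193, 0.981, -0.0], [0.001, -0.0, -1.0]]
wrist_force: [-0.4, 0.0, -0.0]
opening: 0.0855
gripper_force: 0.0
```

```bash
python3 - <<'E'
from togo import *
togo([.455,.275,.145])
cs={n:snap(n) for n in('side','top')}
s=get_state();p=s['tcp_pos']
ims=[]
for n,b in(('side',(230,80)),('top',(140,150))):
    im=cs[n]['img'][:,:,::-1].copy()
    for q in (p,[.459,.276,.162],p+[0,0,-.08]): cv2.circle(im,tuple(int(t) for t in proj(cs[n],np.array(q)).round()),1,(0,0,255),-1)
    ims.append(cv2.resize(im[b[1]:b[1]+130,b[0]:b[0]+130],None,fx=3,fy=3,interpolation=cv2.INTER_CUBIC))
    print(n,[(d['conf'],np.array(d['xy'])*[640,400]) for d in pinpoint(n,'gauge_handle')[:2]])
cv2.imwrite('pics/c2.png',np.hstack(ims))
E
```

```text
tcp [0.452  0.2738 0.2464] togo tool [-0.0032  0.0007  0.1014] yaw y-axis 0.19456277625627139 F [-0.4288  0.0198 -0.0036] t 4.3 op 0.08553954962999509 0.0
j [ 0.4752  0.2189  1.5117  0.0001  1.4118 -1.2902] zaxis [-0.0008 -0.0003 -1.    ]
side [(0.77, array([301.312, 145.68 ]))]
top [(0.73, array([215.168, 247.8  ]))]
```

View pics/c2.png

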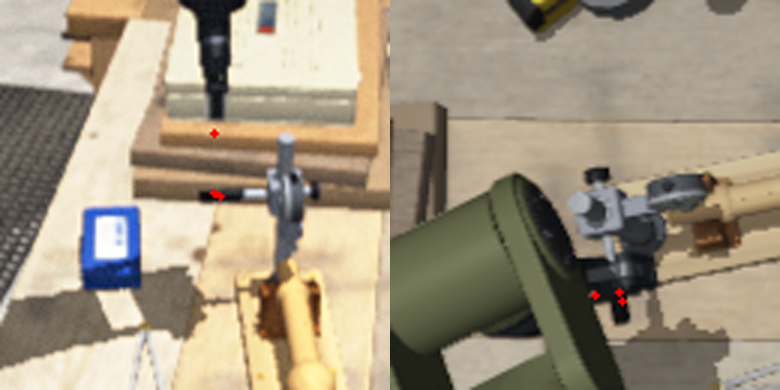

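The side picture shows the open fingers straight above the black handle, and the projected point sits on the handle's middle. I'll descend and pinch.

Call:
jog_arm:
  jaw: [0,0,0,0,0,0,0,0,0]
  travel:
    - [0,0.001,0.015]
    - [0,0,0.015]
    - [0,0,0.015]
    - [0,0,0.015]
    - [0,0,0.015]
    - [0,0,0.014]
    - [0,0,0.012]
    - [0,0,0]
    - [0,0,0]
  spin: [0,0,0,0,0,0,0,0,0]

```text
time: 5.4
tcp_pos: [0.4518, 0.2751, 0.1462]
eef_rot: [[-0.981, -0.196, 0.0], [-0.196, 0.981, 0.0], [-0.0, 0.0, -1.0]]
wrist_force: [-0.2, -0.8, 0.0]
opening: 0.0852
gripper_force: 0.0
```

Call:
jog_arm:
  jaw: [60,120,180,230,255,255,255,255,255,255]
  travel:
    - [0,0,0]
    - [0,0,0]
    - [0,0,0]
    - [0,0,0]
    - [0,0,0]
    - [0,0,0]
    - [0,0,0]
    - [0,0,0]
    - [0,0,0]
    - [0,0,0]
  spin: [0,0,0,0,0,0,0,0,0,0]
  squeeze: 40

```text
time: 6.4
tcp_pos: [0.4518, 0.2749, 0.1458]
eef_rot: [[-0.981, -0.196, -0.0], [-0.196, 0.981, -0.0], [0.0, -0.0, -1.0]]
wrist_force: [-0.0, -0.2, -0.2]
opening: -0.0
gripper_force: 0.0
```

The fingers shut on nothing, so I'll look again.

```bash
python3 - <<'E'
from fit import *
cs={n:snap(n) for n in('side','top')}
s=get_state();p=s['tcp_pos'];r={}
ims=[]
for n,b in(('side',(255,90)),('top',(170,180))):
    im=cs[n]['img'][:,:,::-1].copy()
    im=cv2.resize(im[b[1]:b[1]+100,b[0]:b[0]+100],None,fx=4,fy=4,interpolation=cv2.INTER_CUBIC)
    for q in (p,[.459,.276,.162]): cv2.circle(im,tuple(int(t) for t in ((proj(cs[n],np.array(q))-b)*4+2).round()),2,(0,0,255),-1)
    ims.append(im)
    l=pinpoint(n,'gauge_handle')[:2];print(n,[(d['conf'],np.array(d['xy'])*[640,400]) for d in l])
    if l:r[n]=ray(cs[n],l[0]['xy'])
if len(r)==2:print(tri(list(r.values())))
cv2.imwrite('pics/c3.png',np.hstack(ims))
v,_,res=fit(cs);print(v)
for q in res:print(*q)
E
```

```text
side [(0.79, array([302.784, 145.08 ]))]
top []
[ 0.5776  0.0953  0.2302  0.0149 -0.0028]
side cradle [-2.331 -0.397]
side vee [2.6284 1.5931]
side column_top [-1.1674 -0.782 ]
side gauge_handle [ 0.2334 -0.0025]
side tenon [ 0.3375 -0.7443]
side spindle [1.1823 1.8554]
top cradle [-0.4931 -0.6068]
top vee [-0.4487  1.6072]
top column_top [ 1.9437 -0.0242]
top tenon [-0.5591 -0.6335]
top spindle [0.1822 1.0162]
```

View pics/c3.png

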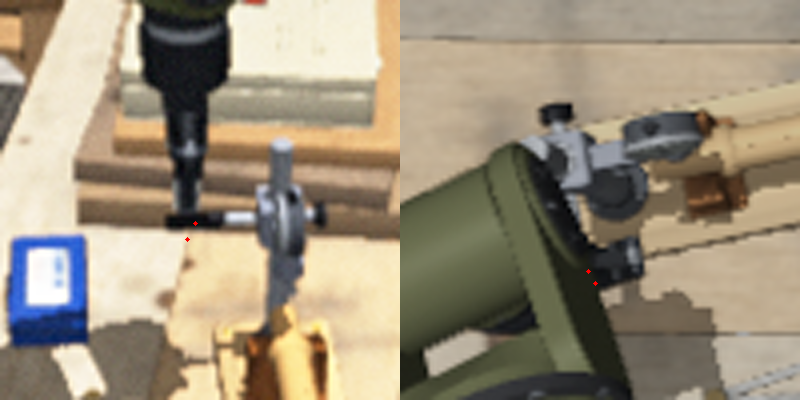

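```bash
python3 - <<'E'
from togo import *
togo([.455,.275,.145])
c=snap('side');b=(285,105)
im=c['img'][:,:,::-1][b[1]:b[1]+60,b[0]:b[0]+60]
im=cv2.resize((255*(im/255.)**.5).astype('uint8'),None,fx=9,fy=9,interpolation=cv2.INTER_NEAREST)
p=get_state()['tcp_pos']
for q in (p,p+[0,0,.019]): cv2.circle(im,tuple(int(t) for t in ((proj(c,q)-b)*9+4).round()),2,(0,0,255),-1)
cv2.imwrite('pics/c4.png',im)
E
```

```text
tcp [0.4518 0.275  0.1458] togo tool [-0.0032 -0.0006  0.0008] yaw y-axis 0.19720335169378456 F [ 0.1577 -0.4508 -0.773 ] t 7.2 op -5.210534348806711e-05 0.0
j [ 0.4775  0.3032  1.645  -0.      1.1933 -1.2905] zaxis [ 0. -0. -1.]
```

View pics/c4.png

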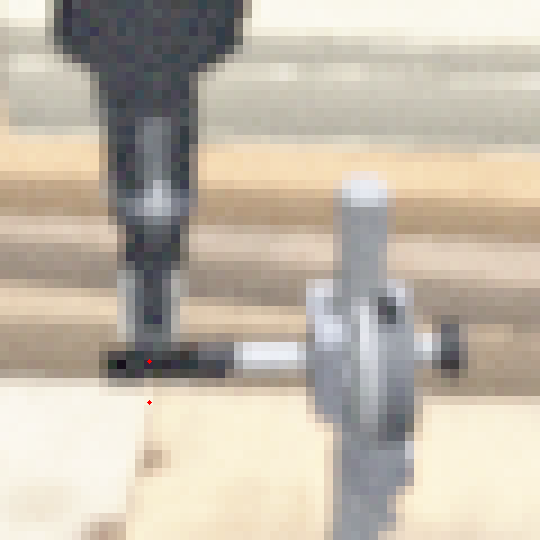

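The boosted crop shows the shut fingers ending at the handle's upper edge, around row 340 of the crop, with no tips visible below the handle. A gentle probe downward will tell whether the handle lies below the tips.

Call:
jog_arm:
  jaw: [255,255,255,255,255]
  travel:
    - [0,0,0.001]
    - [0,0,0.001]
    - [0,0,0.001]
    - [0,0,0.001]
    - [0,0,0]
  spin: [0,0,0,0,0]

```text
time: 7.75
tcp_pos: [0.4517, 0.2749, 0.1416]
eef_rot: [[-0.981, -0.196, -0.0], [-0.196, 0.981, -0.0], [0.0, -0.0, -1.0]]
wrist_force: [-0.1, 0.6, -0.1]
opening: 0.0001
gripper_force: 0.0
```

Call:
jog_arm:
  jaw: [255,255,255,255,255,255]
  travel:
    - [0,-0.001,0]
    - [0,-0.001,0]
    - [0,-0.001,0]
    - [0,-0.001,0]
    - [0,-0.001,0]
    - [0,0,0]
  spin: [0,0,0,0,0,0]

```text
time: 8.35
tcp_pos: [0.4528, 0.2699, 0.1418]
eef_rot: [[-0.981, -0.196, 0.0], [-0.196, 0.981, -0.0], [-0.0, -0.0, -1.0]]
wrist_force: [0.2, -0.5, 0.1]
opening: 0.0001
gripper_force: 0.0
```

```bash
python3 - <<'E'
from fit import *
cs={n:snap(n) for n in('side','top')}
r={}
for n,(x0,y0,x1,y1) in (('side',(288,130,325,165)),('top',(195,225,230,270))):
    im=cv2.imread(f'pics/{n}0.png')[y0:y1,x0:x1]
    m=(im.max(2)<60).astype('uint8')
    k,l,st,ce=cv2.connectedComponentsWithStats(m)
    for i in np.argsort(-st[1:,4])[:2]+1: print(n,st[i]+[x0,y0,0,0,0],ce[i]+[x0,y0])
    i=np.argmax(st[1:,4])+1
    r[n]=ray(cs[n],(ce[i]+[x0+.5,y0+.5])/[640,400])
t=tri(list(r.values()));print(t,[proj(cs[n],t) for n in cs])
# top ray at heights, side ray at heights
for n in r:
    o,d=r[n]
    for z in(.145,.16,.175): print(n,z,(o+d*(z-o[2])/d[2])[:2])
E
```

```text
side [296 144  15   3  43] [303. 145.]
top [213 225  17  10 114] [222.6491 229.1491]
top [212 238   8  20  98] [215.5204 247.7755]
[0.4844 0.2485 0.1864] [array([309.3666, 144.3472]), array([224.9478, 237.1758])]
side 0.145 [0.4567 0.3003]
side 0.16 [0.4599 0.278 ]
side 0.175 [0.463  0.2558]
top 0.145 [0.5085 0.2647]
top 0.16 [0.507  0.2609]
top 0.175 [0.5055 0.2571]
```

```bash
python3 - <<'E'
from fit import *
ims=[]
p=get_state()['tcp_pos']
for n,b in (('side',(275,105)),('top',(190,210))):
    c=snap(n)
    im=c['img'][:,:,::-1][b[1]:b[1]+55,b[0]:b[0]+55]
    im=cv2.resize((255*(im/255.)**.5).astype('uint8'),None,fx=7,fy=7,interpolation=cv2.INTER_NEAREST)
    for q,col in ((p,(0,0,255)),(np.array([.458,.279,.160]),(0,255,0))): cv2.circle(im,tuple(int(t) for t in ((proj(c,q)-b)*7+3).round()),2,col,-1)
    ims.append(im)
cv2.imwrite('pics/c5.png',np.hstack(ims))
E
```

```text
(no output)
```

View pics/c5.png

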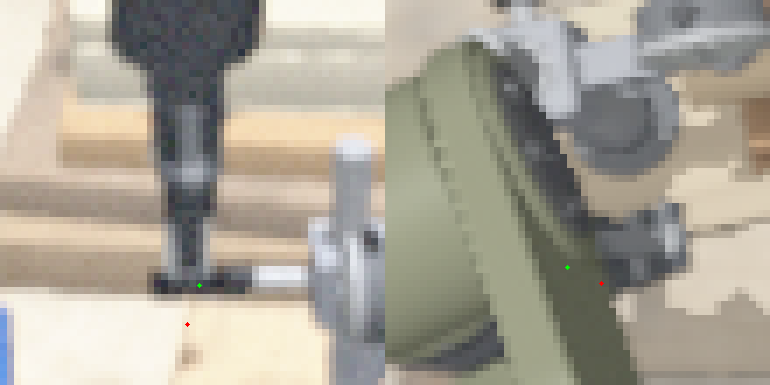

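The tips don't appear where the projected TCP should be. I'll raise clear of the handle, keep the fingers shut and look at them unobstructed.

Call:
jog_arm:
  jaw: [255,255,255,255,255,255,255]
  travel:
    - [0,0,-0.004]
    - [0,0,-0.008]
    - [0,0,-0.014]
    - [0,0,-0.014]
    - [0,0,-0.014]
    - [0,0,-0.014]
    - [0,0,0]
  spin: [0,0,0,0,0,0,0]

```text
time: 9.25
tcp_pos: [0.4534, 0.2704, 0.2121]
eef_rot: [[-0.981, -0.196, 0.003], [-0.196, 0.981, 0.002], [-0.004, 0.001, -1.0]]
wrist_force: [0.1, -0.6, -0.3]
opening: -0.0
gripper_force: 0.0
```

```bash
python3 - <<'E'
from fit import *
ims=[]
s=get_state();p=s['tcp_pos'];print(p)
for n,b in (('side',(265,75)),('top',(165,190))):
    c=snap(n)
    print(n,[(d['conf'],np.array(d['xy'])*[640,400]) for d in pinpoint(n,'gauge_handle')[:2]], proj(c,p))
    im=c['img'][:,:,::-1][b[1]:b[1]+80,b[0]:b[0]+80]
    im=cv2.resize((255*(im/255.)**.5).astype('uint8'),None,fx=5,fy=5,interpolation=cv2.INTER_NEAREST)
    for q,col in ((p,(0,0,255)),(p+[0,0,.073],(255,0,0)),(np.array([.458,.279,.160]),(0,255,0))): cv2.circle(im,tuple(int(t) for t in ((proj(c,q)-b)*5+2).round()),2,col,-1)
    ims.append(im)
cv2.imwrite('pics/c6.png',np.hstack(ims))
E
```

```text
[0.4534 0.2704 0.2121]
side [(0.88, array([300.928, 146.6  ])), (0.72, array([233.92, 308.  ]))] [301.2104 133.8361]
top [(0.86, array([219.776, 247.6  ]))] [213.4086 248.3455]
```

View pics/c6.png

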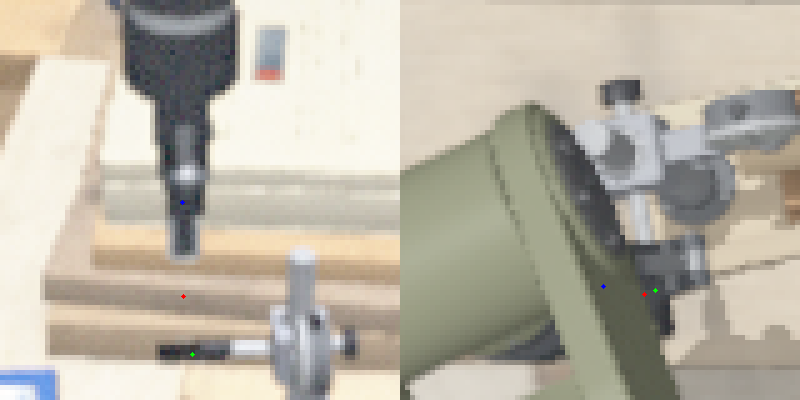

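In c6 the shut tips, at side crop row 262, sit about 7 px above the projected TCP at row 296. So the real tips are about 30 mm higher than reported, which explains the shut fingers passing just above the handle. I'll open and go about 30 mm deeper.

Call:
jog_arm:
  jaw: [0,0,0,0,0,0,0,0,0,0]
  travel:
    - [0,0.003,0]
    - [0,0.003,0]
    - [0,0,0]
    - [0,0,0]
    - [0,0,0]
    - [0,0,0]
    - [0,0,0.01]
    - [0,0,0.015]
    - [0,0,0.015]
    - [0,0,0.015]
  spin: [0,0,0,0,0,0,0,0,0,0]

```text
time: 10.45
tcp_pos: [0.4513, 0.2757, 0.1535]
eef_rot: [[-0.981, -0.196, -0.0], [-0.196, 0.981, -0.0], [0.001, -0.0, -1.0]]
wrist_force: [1.0, -0.7, 0.1]
opening: 0.0851
gripper_force: 0.0
```

Call:
jog_arm:
  jaw: [0,0,0,0,0,0]
  travel:
    - [0,0,0.012]
    - [0,0,0.01]
    - [0,0,0.01]
    - [0,0,0.006]
    - [0,0,0]
    - [0,0,0]
  spin: [0,0,0,0,0,0]

```text
time: 11.05
tcp_pos: [0.4517, 0.276, 0.1171]
eef_rot: [[-0.981, -0.196, 0.0], [-0.196, 0.981, 0.0], [-0.0, 0.0, -1.0]]
wrist_force: [0.6, -0.7, 0.2]
opening: 0.0852
gripper_force: 0.0
```

Call:
jog_arm:
  jaw: [60,120,160,200,225,255,255,255]
  travel:
    - [0,0,0]
    - [0,0,0]
    - [0,0,0]
    - [0,0,0]
    - [0,0,0]
    - [0,0,0]
    - [0,0,0]
    - [0,0,0]
  spin: [0,0,0,0,0,0,0,0]
  squeeze: 40

```text
time: 11.85
tcp_pos: [0.4514, 0.2769, 0.117]
eef_rot: [[-0.98, -0.197, 0.0], [-0.197, 0.98, 0.002], [-0.001, 0.002, -1.0]]
wrist_force: [-1.6, 8.1, -0.1]
opening: 0.0154
gripper_force: 39.2
```

The handle is gripped. I'll ease the sideways load, then raise the head to its top stop as the zero.

Call:
jog_arm:
  jaw: [255,255,255,255,255,255,255,255,255,255]
  travel:
    - [0,0.001,0]
    - [0,0,-0.001]
    - [0,0,-0.001]
    - [0,0,-0.001]
    - [0,0,-0.001]
    - [0,0,-0.001]
    - [0,0,-0.001]
    - [0,0,-0.001]
    - [0,0,-0.001]
    - [0,0,-0.001]
  spin: [0,0,0,0,0,0,0,0,0,0]
  squeeze: 70

```text
time: 12.85
tcp_pos: [0.4513, 0.2769, 0.1251]
eef_rot: [[-0.981, -0.196, -0.001], [-0.196, 0.981, -0.0], [0.001, 0.0, -1.0]]
wrist_force: [3.6, 4.0, -8.8]
opening: 0.0149
gripper_force: 68.3
```

Call:
jog_arm:
  jaw: [255,255,255,255]
  travel:
    - [0,0,-0.001]
    - [0,0,-0.001]
    - [0,0,-0.001]
    - [0,0,-0.001]
  spin: [0,0,0,0]

```text
time: 13.25
tcp_pos: [0.4513, 0.2769, 0.1291]
eef_rot: [[-0.981, -0.196, -0.001], [-0.196, 0.981, -0.0], [0.001, 0.0, -1.0]]
wrist_force: [3.4, 3.2, -8.9]
opening: 0.0146
gripper_force: 68.3
```

Sliding at 9 N, as expected. I'll continue in small steps.

Call:
jog_arm:
  jaw: [255,255,255]
  travel:
    - [0,0,-0.001]
    - [0,0,-0.001]
    - [0,0,-0.001]
  spin: [0,0,0]

```text
time: 13.55
tcp_pos: [0.4513, 0.2769, 0.1321]
eef_rot: [[-0.981, -0.196, -0.001], [-0.196, 0.981, -0.0], [0.001, 0.0, -1.0]]
wrist_force: [5.2, 4.5, -10.7]
opening: 0.0146
gripper_force: 68.3
```

Call:
jog_arm:
  jaw: [255,255]
  travel:
    - [0,0,-0.001]
    - [0,0,-0.001]
  spin: [0,0]

```text
time: 13.75
tcp_pos: [0.4513, 0.2769, 0.1341]
eef_rot: [[-0.981, -0.196, -0.001], [-0.196, 0.981, -0.0], [0.001, 0.0, -1.0]]
wrist_force: [4.5, 4.2, -10.6]
opening: 0.0143
gripper_force: 68.3
```

Call:
jog_arm:
  jaw: [255,255]
  travel:
    - [0,0,-0.001]
    - [0,0,-0.001]
  spin: [0,0]

```text
time: 13.95
tcp_pos: [0.4512, 0.2769, 0.135]
eef_rot: [[-0.981, -0.196, -0.001], [-0.196, 0.981, -0.0], [0.001, -0.0, -1.0]]
wrist_force: [14.3, 8.5, -28.1]
opening: 0.0146
gripper_force: 68.4
```

The top stop is at TCP z ≈ 0.135, so the target for 5 mm of foot travel is about 0.075.

Call:
jog_arm:
  jaw: [255,255,255,255,255,255,255,255,255,255]
  travel:
    - [0,0,0.002]
    - [0,0,0.005]
    - [0,0,0.006]
    - [0,0,0.006]
    - [0,0,0.006]
    - [0,0,0.006]
    - [0,0,0.006]
    - [0,0,0.006]
    - [0,0,0.004]
    - [0,0,0.002]
  spin: [0,0,0,0,0,0,0,0,0,0]

```text
time: 14.95
tcp_pos: [0.4514, 0.277, 0.0873]
eef_rot: [[-0.981, -0.196, -0.0], [-0.196, 0.981, -0.0], [0.0, 0.0, -1.0]]
wrist_force: [-1.3, 3.5, 3.3]
opening: 0.0148
gripper_force: 72.2
```

Call:
jog_arm:
  jaw: [255,255,255,255]
  travel:
    - [0,0,0.001]
    - [0,0,0.001]
    - [0,0,0.001]
    - [0,0,0.001]
  spin: [0,0,0,0]

```text
time: 15.35
tcp_pos: [0.4514, 0.2769, 0.0838]
eef_rot: [[-0.981, -0.196, 0.0], [-0.196, 0.981, 0.0], [-0.0, 0.0, -1.0]]
wrist_force: [-0.2, 3.2, 3.5]
opening: 0.0144
gripper_force: 72.2
```

Call:
jog_arm:
  jaw: [255,255,255,255,255]
  travel:
    - [0,0,0.001]
    - [0,0,0.001]
    - [0,0,0.001]
    - [0,0,0.001]
    - [0,0,0.001]
  spin: [0,0,0,0,0]

```text
time: 15.85
tcp_pos: [0.4514, 0.277, 0.0788]
eef_rot: [[-0.981, -0.196, 0.0], [-0.196, 0.981, 0.0], [-0.0, 0.0, -1.0]]
wrist_force: [-1.4, 3.0, 3.9]
opening: 0.014
gripper_force: 72.3
```

Call:
jog_arm:
  jaw: [255,255,255,255,255,255,255,255,255,255]
  travel:
    - [0,0,0.001]
    - [0,0,0.001]
    - [0,0,0.001]
    - [0,0,0.001]
    - [0,0,0]
    - [0,0,0]
    - [0,0,0]
    - [0,0,0]
    - [0,0,0]
    - [0,0,0]
  spin: [0,0,0,0,0,0,0,0,0,0]

```text
time: 16.85
tcp_pos: [0.4514, 0.2769, 0.0747]
eef_rot: [[-0.981, -0.196, 0.0], [-0.196, 0.981, 0.0], [-0.0, 0.0, -1.0]]
wrist_force: [-0.1, 4.5, -0.2]
opening: 0.0145
gripper_force: 71.8
```

```bash
python3 - <<'E'
from fit import *
c=snap('side');b=(295,130)
s=get_state();print(s['tcp_pos'],s['wrist_force'],s['time'])
im=c['img'][:,:,::-1][b[1]:b[1]+60,b[0]:b[0]+60]
cv2.imwrite('pics/c7.png',cv2.resize((255*(im/255.)**.7).astype('uint8'),None,fx=9,fy=9,interpolation=cv2.INTER_CUBIC))
for k in('tenon','spindle','gauge_handle','foot_face'): print(k,[(d['conf'],np.array(d['xy'])*[640,400]) for d in pinpoint('side',k)[:1]])
E
```

```text
[0.4514 0.2769 0.0747] [ 0.0598  5.1296 -0.6812] 16.9
tenon [(0.78, array([328. , 172.8]))]
spindle [(0.84, array([332.672, 197.68 ]))]
gauge_handle [(0.52, array([301.376, 157.4  ]))]
foot_face []
```

View pics/c7.png

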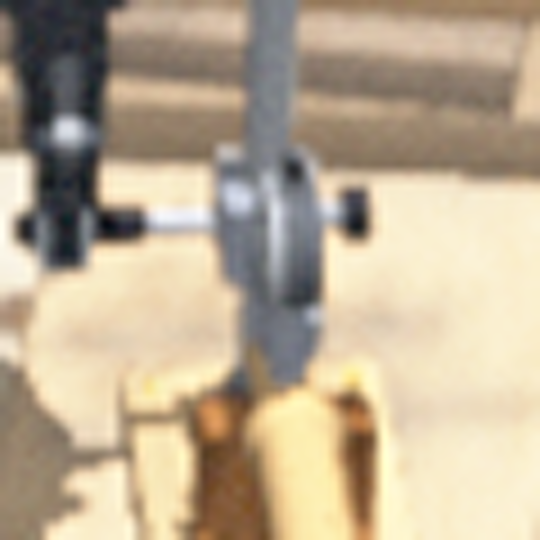

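The side crop shows the head lowered, with the fingers round the handle and the arm over the tenon. I'll nudge 1.5 mm further as a hedge against slip, watching the force, and then raise.

Call:
jog_arm:
  jaw: [255,255,255]
  travel:
    - [0,0,0.0005]
    - [0,0,0.0005]
    - [0,0,0.0005]
  spin: [0,0,0]

```text
time: 17.4
tcp_pos: [0.4514, 0.2769, 0.0734]
eef_rot: [[-0.981, -0.196, 0.0], [-0.196, 0.981, 0.0], [-0.0, 0.0, -1.0]]
wrist_force: [0.1, 4.3, 4.7]
opening: 0.0145
gripper_force: 72.4
```

Call:
jog_arm:
  jaw: [255,255,255,255,255]
  travel:
    - [0,0,0]
    - [0,0,0]
    - [0,0,0]
    - [0,0,0]
    - [0,0,0]
  spin: [0,0,0,0,0]

```text
time: 17.9
tcp_pos: [0.4514, 0.2769, 0.0733]
eef_rot: [[-0.981, -0.196, 0.0], [-0.196, 0.981, 0.0], [-0.0, 0.0, -1.0]]
wrist_force: [-1.1, 4.6, 4.7]
opening: 0.0148
gripper_force: 72.4
```

Call:
jog_arm:
  jaw: [255,255,255,255,255,255,255,255,255,255]
  travel:
    - [0,0,-0.002]
    - [0,0,-0.004]
    - [0,0,-0.006]
    - [0,0,-0.007]
    - [0,0,-0.007]
    - [0,0,-0.007]
    - [0,0,-0.007]
    - [0,0,-0.007]
    - [0,0,-0.006]
    - [0,0,-0.004]
  spin: [0,0,0,0,0,0,0,0,0,0]

```text
time: 18.9
tcp_pos: [0.4513, 0.2769, 0.1293]
eef_rot: [[-0.981, -0.196, -0.001], [-0.196, 0.981, -0.0], [0.001, -0.0, -1.0]]
wrist_force: [6.1, 8.9, -10.0]
opening: 0.0147
gripper_force: 70.7
```

Call:
jog_arm:
  jaw: [255,255,255,255]
  travel:
    - [0,0,-0.002]
    - [0,0,-0.001]
    - [0,0,-0.001]
    - [0,0,0]
  spin: [0,0,0,0]

```text
time: 19.3
tcp_pos: [0.4513, 0.2769, 0.1332]
eef_rot: [[-0.981, -0.196, -0.001], [-0.196, 0.981, -0.0], [0.001, -0.0, -1.0]]
wrist_force: [4.4, 7.7, -7.1]
opening: 0.0144
gripper_force: 71.0
```

Pushing in gave 4.7 N against 3.3 N free, which matches the 1.4 N spring at about 6 mm, and the head is back up. I'll release and rise.

Call:
jog_arm:
  jaw: [200,150,100,50,0,0,0,0]
  travel:
    - [0,0,0]
    - [0,0,0]
    - [0,0,0]
    - [0,0,0]
    - [0,0,0]
    - [0,0,0]
    - [0,0,0]
    - [0,0,0]
  spin: [0,0,0,0,0,0,0,0]

```text
time: 20.1
tcp_pos: [0.4514, 0.2769, 0.1343]
eef_rot: [[-0.981, -0.196, 0.0], [-0.196, 0.981, -0.0], [-0.0, -0.0, -1.0]]
wrist_force: [0.2, 0.3, -0.1]
opening: 0.0853
gripper_force: 0.0
```

Call:
jog_arm:
  jaw: [0,0,0,0,0,0]
  travel:
    - [0,0,-0.01]
    - [0,0,-0.015]
    - [0,0,-0.02]
    - [0,0,-0.02]
    - [0,0,-0.01]
    - [0,0,0]
  spin: [0,0,0,0,0,0]

```text
time: 20.7
tcp_pos: [0.4518, 0.2771, 0.2108]
eef_rot: [[-0.981, -0.196, 0.002], [-0.196, 0.981, 0.001], [-0.002, 0.001, -1.0]]
wrist_force: [-0.0, -0.5, 0.6]
opening: 0.0858
gripper_force: 0.0
```

```bash
python3 - <<'E'
from togo import *
cs={n:snap(n) for n in('side','top')}
for n in cs:
  for k in('gauge_handle','spindle'): print(n,k,[(d['conf'],np.array(d['xy'])*[640,400]) for d in pinpoint(n,k)[:1]])
togo([.5715,.0953,.2])
E
```

```text
side gauge_handle [(0.57, array([302.08, 142.32]))]
side spindle [(0.81, array([331.52, 197.52]))]
top gauge_handle [(0.64, array([215.424, 248.08 ]))]
top spindle [(0.94, array([286.976, 207.2  ]))]
tcp [0.4511 0.2768 0.2085] togo tool [-0.0825 -0.2015  0.0085] yaw y-axis 0.19718928859943374 F [0.2801 0.0701 0.3749] t 21.0 op 0.08555592648205518 0.0
j [ 0.4811  0.2468  1.5655  0.      1.3306 -1.2869] zaxis [-0.0012 -0.0006 -1.    ]
```

Call:
jog_arm:
  jaw: [0,0,0,0,0,0,0,0,0,0]
  travel:
    - [0,-0.01,0]
    - [0,-0.025,0]
    - [0,-0.025,0]
    - [0,-0.025,0]
    - [0,-0.025,0]
    - [0,-0.025,0]
    - [0,-0.025,0]
    - [0,-0.025,0]
    - [0,-0.017,0]
    - [0,0,0]
  spin: [0,0,0,0,0,0,0,0,0,0]

```text
time: 22.0
tcp_pos: [0.4911, 0.0768, 0.2091]
eef_rot: [[-0.981, -0.194, -0.0], [-0.194, 0.981, -0.0], [0.0, -0.0, -1.0]]
wrist_force: [0.1, 0.0, 0.2]
opening: 0.0854
gripper_force: 0.0
```

Call:
jog_arm:
  jaw: [0,0,0,0,0,0,0,0,0,0]
  travel:
    - [0,0,0]
    - [0,0,0]
    - [0,0,0]
    - [0,0,0]
    - [0,0,0]
    - [0,0,0]
    - [0,0,0]
    - [0,0,0]
    - [0,0,0]
    - [0,0,0]
  spin: [0.14,0.14,0.14,0.14,0.14,0.14,0.14,0.14,0.14,0.14]

```text
time: 23.0
tcp_pos: [0.4907, 0.0792, 0.2091]
eef_rot: [[-0.355, 0.935, -0.0], [0.935, 0.355, 0.0], [0.0, -0.0, -1.0]]
wrist_force: [0.4, -0.4, -0.8]
opening: 0.0854
gripper_force: 0.0
```

Call:
jog_arm:
  jaw: [0,0,0]
  travel:
    - [0,0,0]
    - [0,0,0]
    - [0,0,0]
  spin: [0.14,0.03,0]

```text
time: 23.3
tcp_pos: [0.4907, 0.0791, 0.2092]
eef_rot: [[-0.197, 0.98, -0.0], [0.98, 0.197, 0.0], [0.0, -0.0, -1.0]]
wrist_force: [0.4, -0.2, 0.1]
opening: 0.0853
gripper_force: 0.0
```

```bash
python3 - <<'E'
from togo import *
from fit import fit
vs=[]
for i in range(3):
    cs={n:snap(n) for n in('side','top')}
    v,pts,res=fit(cs);vs.append(v);print(v)
v=np.median(vs,axis=0);print('med',v,pts('spindle',v),pts('tenon',v))
for r in res:print(*r)
q=pts('spindle',v);togo([q[0],q[1],.2])
# shaft edges in top view: rows of light-wood profile across axis at spindle origin
c=cs['top'];g=c['img'].astype(int)
for yy in(.06,.03,0):
    ax=np.array([-np.sin(v[2])*yy,np.cos(v[2])*yy,0]);pr=[]
    for x in np.arange(-.03,.031,.003):
        u=proj(c,q+ax+x*np.array([np.cos(v[2]),np.sin(v[2]),0])); pr.append(int(g[int(u[1]),int(u[0])].sum()//3))
    print(yy,pr)
E
```

```text
[ 0.5798  0.0964  0.2357 -0.0044 -0.0047]
[ 0.5644  0.0955  0.1529  0.0112 -0.0027]
[0.5731 0.0925 0.1896 0.0044 0.0026]
med [ 0.5731  0.0955  0.1896  0.0044 -0.0027] [0.5736 0.0929 0.085 ] [0.5482 0.2254 0.085 ]
side cradle [-0.4934  0.7932]
side vee [0.6759 6.0125]
side column_top [ 1.2235 -1.031 ]
side gauge_handle [-1.4099 -0.0996]
side tenon [-0.3354 -1.0702]
side spindle [-0.567   0.8826]
top cradle [ 2.7714 -1.2024]
top vee [-0.3864  0.2441]
top column_top [-84.3542   0.2237]
top gauge_handle [0.1552 0.5308]
top tenon [-0.114 -2.44 ]
tcp [0.4909 0.0788 0.2093] togo tool [-0.0025  0.0838  0.0093] yaw y-axis -1.3727879386633834 F [-0.3127  0.8488  0.0178] t 25.4 op 0.0851353252543192 0.0
j [ 0.0855  0.1733  1.6525  0.      1.3158 -0.1125] zaxis [-0.  0. -1.]
0.06 [110, 116, 120, 120, 120, 115, 110, 106, 100, 97, 95, 93, 92, 88, 87, 83, 80, 76, 70, 61, 173]
0.03 [118, 121, 121, 120, 115, 109, 104, 100, 97, 94, 92, 90, 88, 86, 83, 79, 74, 69, 61, 144, 60]
0 [120, 122, 122, 119, 114, 107, 102, 99, 96, 93, 92, 90, 89, 86, 83, 78, 72, 66, 89, 162, 177]
```

```bash
python3 - <<'E'
from h import *
c=camera('top');im=cv2.imread('pics/top0.png');b=(225,175);k=7
im=cv2.resize(im[b[1]:b[1]+60,b[0]:b[0]+112],None,fx=k,fy=k,interpolation=cv2.INTER_CUBIC)
x,y,a=.5727,.0953,.2
for yo,r in((.096,.016),(.03,.016),(0,.016),(-.03,.016),(-.1,.013),(-.14,.013)):
    for s in(-1,0,1):
        p=np.array([x-np.sin(a)*yo+s*r*np.cos(a),y+np.cos(a)*yo+s*r*np.sin(a),.085])
        cv2.circle(im,tuple(int(t) for t in ((proj(c,p)-b)*k+k//2).round()),2,(0,0,255) if s else (255,0,0),-1)
cv2.imwrite('pics/c8.png',im)
E
```

```text
(no output)
```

View pics/c8.png

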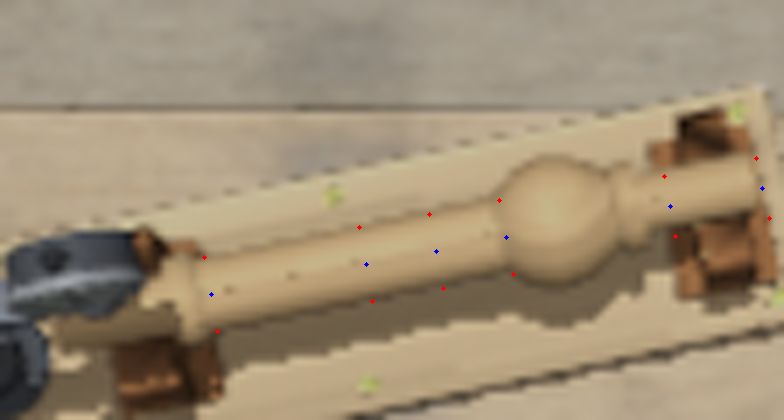

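The crop shows the shaft edges about on the dots. The vase-end tenon sits about 2 px above its dots, so the yaw is about 0.222 and x about 0.5745. I'll go over the shaft and down.

Call:
jog_arm:
  jaw: [0,0,0,0,0,0,0]
  travel:
    - [0,0.015,0]
    - [0,0.02,0]
    - [0,0.02,0]
    - [0,0.02,0]
    - [0,0.0102,0]
    - [0,0,0]
    - [0,0,0]
  spin: [-0.024,0,0,0,0,0,0]

```text
time: 26.15
tcp_pos: [0.5738, 0.0972, 0.209]
eef_rot: [[-0.22, 0.975, -0.001], [0.975, 0.22, -0.0], [0.0, -0.001, -1.0]]
wrist_force: [-0.3, -1.1, -0.0]
opening: 0.0853
gripper_force: 0.0
```

Call:
jog_arm:
  jaw: [0,0,0,0,0,0,0,0,0]
  travel:
    - [0,0,0.015]
    - [0,0,0.02]
    - [0,0,0.02]
    - [0,0,0.02]
    - [0,0,0.02]
    - [0,0,0.02]
    - [0,0,0.02]
    - [0,0,0.015]
    - [0,0,0]
  spin: [0,0,0,0,0,0,0,0,0]

```text
time: 27.05
tcp_pos: [0.5729, 0.097, 0.0576]
eef_rot: [[-0.22, 0.975, -0.003], [0.975, 0.22, -0.0], [0.0, -0.003, -1.0]]
wrist_force: [0.2, 0.4, 0.3]
opening: 0.0854
gripper_force: 0.0
```

```bash
python3 - <<'E'
from togo import *
togo([.5745,.0955,.037])
c=snap('side');b=(290,140);p=get_state()['tcp_pos']
im=c['img'][:,:,::-1][b[1]:b[1]+85,b[0]:b[0]+85]
im=cv2.resize((255*(im/255.)**.7).astype('uint8'),None,fx=7,fy=7,interpolation=cv2.INTER_CUBIC)
for q in(p,np.array([.5745,.0955,.085])): cv2.circle(im,tuple(int(t) for t in ((proj(c,q)-b)*7+3).round()),2,(0,0,255),-1)
cv2.imwrite('pics/c9.png',im)
E
```

```text
tcp [0.5729 0.097  0.0576] togo tool [-0.0019  0.0013  0.0206] yaw y-axis -1.3488428663823737 F [0.2184 0.3879 0.2702] t 27.05 op 0.08539576713812358 0.0
j [ 0.1048  0.5191  1.5629 -0.      1.0627 -0.1172] zaxis [-0.003  -0.0004 -1.    ]
```

View pics/c9.png

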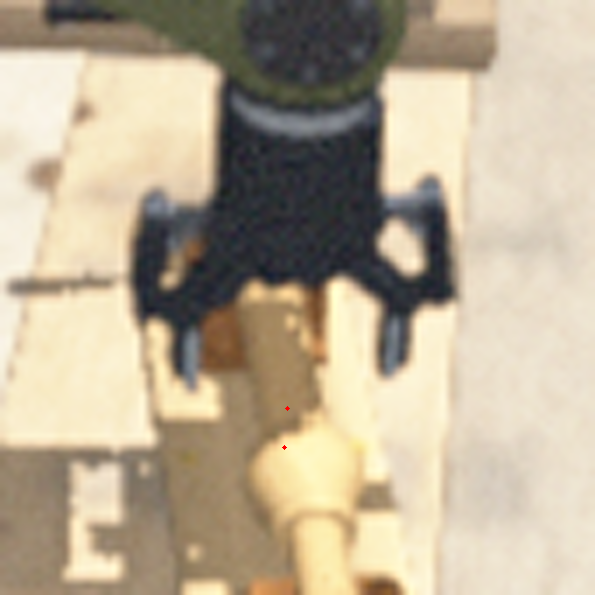

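The side crop shows the open fingers straddling the shaft, tips at (190,380) and (393,370), with the shaft between them. I'll go on down and close.

Call:
jog_arm:
  jaw: [0,0,0,0,0]
  travel:
    - [0,0.001,0.008]
    - [0,0,0.008]
    - [0,0,0.008]
    - [0,0,0]
    - [0,0,0]
  spin: [0,0,0,0,0]

```text
time: 27.6
tcp_pos: [0.5751, 0.0975, 0.0352]
eef_rot: [[-0.22, 0.975, -0.0], [0.975, 0.22, -0.0], [0.0, -0.0, -1.0]]
wrist_force: [0.3, -0.0, 0.2]
opening: 0.0855
gripper_force: 0.0
```

Call:
jog_arm:
  jaw: [50,90,110,130,150,180,255,255,255]
  travel:
    - [0,0,0]
    - [0,0,0]
    - [0,0,0]
    - [0,0,0]
    - [0,0,0]
    - [0,0,0]
    - [0,0,0]
    - [0,0,0]
    - [0,0,0]
  spin: [0,0,0,0,0,0,0,0,0]
  squeeze: 40

```text
time: 28.5
tcp_pos: [0.5751, 0.0974, 0.0355]
eef_rot: [[-0.22, 0.975, -0.0], [0.975, 0.22, -0.0], [-0.0, -0.0, -1.0]]
wrist_force: [-3.8, -1.4, 4.4]
opening: 0.0307
gripper_force: 39.3
```

Call:
jog_arm:
  jaw: [255,255,255,255,255,255,255,255,255,255]
  travel:
    - [0,0,0]
    - [0,0,0]
    - [0,0,-0.003]
    - [0,0,-0.004]
    - [0,0,-0.005]
    - [0,0,-0.005]
    - [0,0,-0.005]
    - [0,0,-0.005]
    - [0,0,-0.005]
    - [0,0,0]
  spin: [0,0,0,0,0,0,0,0,0,0]
  squeeze: 70

```text
time: 29.5
tcp_pos: [0.5755, 0.0975, 0.0682]
eef_rot: [[-0.22, 0.975, 0.001], [0.975, 0.22, 0.0], [-0.0, 0.001, -1.0]]
wrist_force: [-0.2, 0.2, -2.5]
opening: 0.0304
gripper_force: 69.3
```

```bash
python3 - <<'E'
from togo import *
togo([.59,0,.07])
print(get_state()['ft_torque'])
c=snap('side')
for k in('tenon','spindle'): print(k,[(d['conf'],np.array(d['xy'])*[640,400]) for d in pinpoint('side',k)[:1]])
a=.222
for nm,yo in(('tenon',.135),('spindle',0)):print(nm,proj(c,np.array([.5745-np.sin(a)*yo,.0955+np.cos(a)*yo,.117])))
E
```

```text
tcp [0.5755 0.0975 0.0682] togo tool [-0.0983 -0.0073 -0.0018] yaw y-axis -1.3487760454654791 F [-0.1878  0.191  -2.541 ] t 29.5 op 0.030357638259557524 69.29164052009583
j [ 0.1051  0.5081  1.5518 -0.      1.0804 -0.1169] zaxis [ 0.0013  0.0001 -1.    ]
[ 0.022  -0.0023  0.0086]
tenon []
spindle [(0.64, array([331.072, 188.12 ]))]
tenon [325.7506 165.7473]
spindle [330.9777 190.4104]
```

Lifted: 2.5 N of weight, little moment, and the spindle is seen about 32 mm up. Now I'll draw it along cradle −y and then raise.

Call:
jog_arm:
  jaw: [255,255,255,255,255,255,255,255,255,255]
  travel:
    - [-0.004,0,0]
    - [-0.009,0,0]
    - [-0.012,0,0]
    - [-0.013,0,0]
    - [-0.013,0,0]
    - [-0.013,0,0]
    - [-0.013,0,0]
    - [-0.013,0,0]
    - [-0.012,0,0]
    - [-0.006,0,0]
  spin: [0,0,0,0,0,0,0,0,0,0]

```text
time: 30.65
tcp_pos: [0.5991, -0.0092, 0.0672]
eef_rot: [[-0.219, 0.976, 0.0], [0.976, 0.219, -0.0], [-0.0, 0.0, -1.0]]
wrist_force: [0.5, -0.5, -3.0]
opening: 0.0299
gripper_force: 69.3
```

Call:
jog_arm:
  jaw: [255,255,255,255,255,255,255,255,255,255]
  travel:
    - [0,0,-0.004]
    - [0,0,-0.009]
    - [0,0,-0.014]
    - [0,0,-0.016]
    - [0,0,-0.016]
    - [0,0,-0.016]
    - [0,0,-0.014]
    - [0,0,-0.014]
    - [0,0,-0.009]
    - [0,0,-0.005]
  spin: [0,0,0,0,0,0,0,0,0,0]

```text
time: 31.65
tcp_pos: [0.599, -0.0078, 0.1853]
eef_rot: [[-0.22, 0.975, 0.001], [0.975, 0.22, -0.0], [-0.0, 0.001, -1.0]]
wrist_force: [-0.2, -0.5, -3.7]
opening: 0.03
gripper_force: 69.4
```

Call:
jog_arm:
  jaw: [255,255,255,255,255]
  travel:
    - [0,0,0]
    - [0,0,0]
    - [0,0,0]
    - [0,0,0]
    - [0,0,0]
  spin: [0,0,0,0,0]

```text
time: 32.15
tcp_pos: [0.5988, -0.0079, 0.184]
eef_rot: [[-0.22, 0.975, -0.0], [0.975, 0.22, 0.0], [0.0, -0.0, -1.0]]
wrist_force: [0.0, -1.0, -3.4]
opening: 0.0301
gripper_force: 69.4
```

```bash
python3 - <<'E'
from togo import *
togo([.59,0,.186])
cs={n:snap(n,n+'_end.png') for n in('side','top')}
for k in('tenon','spindle','gauge_handle'):
  r=[]
  for n in cs:
    l=pinpoint(n,k);print(n,k,[(d['conf'],np.array(d['xy'])*[640,400]) for d in l[:1]])
    if l:r.append(ray(cs[n],l[0]['xy']))
  if len(r)==2:print(tri(r))
E
```

```text
tcp [ 0.5988 -0.0079  0.184 ] togo tool [ 0.0096 -0.0069 -0.002 ] yaw y-axis -1.3487958670871323 F [ 0.0415 -0.9942 -3.3566] t 32.15 op 0.030063278374892536 69.35809135437012
j [-0.0743  0.4208  1.3924  0.      1.3288 -0.2963] zaxis [-0.0005  0.0001 -1.    ]
side tenon []
top tenon [(0.82, array([271.68, 203.4 ]))]
side spindle [(0.96, array([336.192, 181.68 ]))]
top spindle [(0.92, array([322.304, 191.6  ]))]
[ 0.5966 -0.0088  0.2388]
side gauge_handle [(0.67, array([301.888, 141.68 ]))]
top gauge_handle [(0.6, array([218.112, 249.4  ]))]
[0.4541 0.2664 0.1827]
```

View pics/side_end.png

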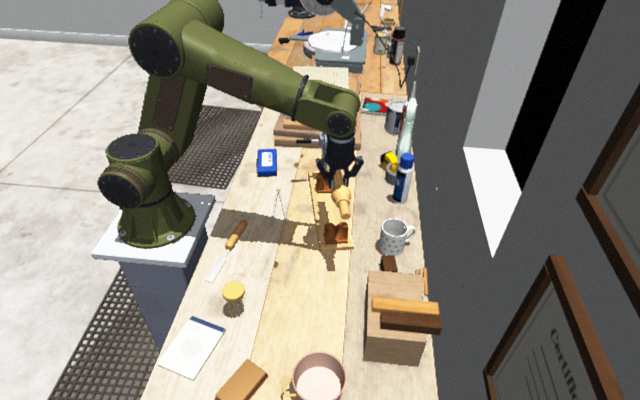

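The picture shows the spindle held clear at (340,190), level and above the cradle. Its height triangulates to about 0.24 m, and the gauge head is up.

```bash
python3 -c "
from workcell import *
print(sign_off())"
```

```text
the job is handed in; nothing more can be done
None
```

I lowered the gauge head onto the tenon, with the foot pushed in about 5–6 mm going by head travel and force, paused, and slid it back up. I then drew the spindle clear and handed in while holding it level about 15 cm above where it lay; no verdict came back.

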